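Index the lamp bezel to its next screw hole

ROBOT

A 6-joint arm with a two-finger parallel gripper is mounted at the origin on the work surface. World frame = base frame: x ahead of the robot, y to its left, z up, the work surface at z = 0. Lengths are in m, angles in degrees, forces in N, time in s.
With the tool pointing down it reaches from about 0.35 to 0.875 m from the base axis. Payload 4.2 kg.
Tool frame: the origin (TCP) lies on the centre line of the jaws, within the pads' length; the fingertips stand 8 mm ahead of it and the grasp point (between the pads) lies 11 mm behind it; z points along the fingers, y is the direction in which the jaws open and shut (so a half turn about z gives the same grasp; the last joint's range is limited). The gripper opens to 87 mm and grips with 3 to 60 N. Pads are 19 mm wide; open, the fingers measure 117 mm over their backs; the gripper's body (75 mm by 190 mm) begins 51 mm behind the grasp point.
Start: joints at [-60.527, 22.042, 0.453, 0, -68.411, -14.817], TCP at [0.158, -0.605, 0.231] pointing down, gripper open.
Joint ranges: [-179.83, 179.83], [-69.29, 118.12], [-61.27, 80.66], [-181.25, 117.63], [-171.15, -9.14], [-177.46, 177.46]. Speed limits (degrees/s): [159.86, 159.86, 180, 180, 180, 180].

INTERFACE

Orientations are given as a 3x3 rotation matrix whose columns are the frame's x, y, z axes.
In Python, from station import sense, capture, finish_job, recognise gives the robot as it stands.
- The arm moves only by the tool apply_moves, never from a script. Its argument "plan" is a list that holds one entry, the list of rows, each a list of 7 numbers: the opening in per cent of the stroke, from 0 (shut) to 100 (fully open), then the shift along the world's x, y, z in units of 25 mm (1.0 is 25 mm), then the turn, a rotation vector about the world's x, y, z in rad. A call has 1 to 12 rows; each row shifts and turns the pose as measured when the row begins; what a row does not reach is not made up. A row lasts 1/12 s, in which the tool goes at most 41.7 mm and 7.16 degrees, less where a joint would pass 70% of its speed; a pose out of reach is approached as far as the arm can. A call is refused whole if a number of a shift passes 1 or a number of a turn 0.125, either way. A call with a gripper value outside its range is refused whole. The fingers move at their own pace and stop on an object; the grip force is fixed at half the most. Time passes only in rows, so rows that do not move let the fingers close. It gives the time, the measured TCP pose, the force and the opening at its end, in the units of the state.
- sense(): the state, without advancing time (a new reading comes with each control period).
- capture(name): name is "scene" or "top"; returns a dict with "pixels" (400x640x3 uint8, red, green, blue), "depth" (400x640 float32, m along the optical axis (not along the pixel's ray), 0 where there is no reading), "mtx" (3x3 intrinsics, pixels), "R" (3x3) and "t" (3): a world point X has camera coordinates R X + t. Camera axes: x right, y down, z forward; pixel columns grow to the right and rows downward; lengths in m; the calibration is good to about 2 mm. A picture is of the moment at which its call begins.
- finish_job(): hands the job in, once; it reports no verdict.
Trained networks look in a picture, given as the dict that the camera call returned (one of the last four; its "shot" number tells which), for a name from the list of things; names that differ only in an ending like _2 or _b are one class to them, and where a whole thing is asked for, a point or a joint stands for the part that bears it (a point fixed in the world has none). Each returns a list of dicts, best first, with "score" (0 to 1); they miss things now and then, are a little off and sometimes report something else, mostly with a low value. They report only what shows in the picture. A call takes as long as a camera call. They do not tell look-alikes from the thing itself.
- recognise(label, picture): "at" ([x, y, z] in m, in the coordinates of the camera as it stood for that picture, good to about 4 mm: the middle of the surface that is visible of it).
The state is a dict: "time_s": time; "joints": joint angles; "joint_velocities": joint speeds; "effort": joint torques, N m; "tcp_pos": TCP position; "ee_rot": TCP orientation; "wrist_force": force on the tool from outside, world axes, zero at the start; "moment": the same for the moment, N m; "gripper_width": opening from 0.0 (shut) to 1.0 (fully open).
Only numpy, scipy, OpenCV 4.12 (cv2) and the standard library are available. Lean on these libraries where they do the work, as an engineer would, in place of code of your own. Each camera call takes 0.05 s, during which the arm holds its last target.

TASK

Of the two indexing fixtures on the bench, take the one that carries the wide-flanged lamp bezel with the five screw holes, and turn its bar knob three clicks clockwise, seen from above, so that the next hole settles at the pointer; then let go. Leave the other fixture, the one with the narrow plain ring, as it is set.

Things in the scene. Friction and masses are not known exactly. Their poses are not given: they have to be found in the camera images.
- bezel_plate_grip (a point): Dark steel bar knob (50 x 16 mm, 64 to 100 mm above the bench) of the fixture to turn: grey base 160 mm across, plate with a wide-flanged olive bezel, flange 120 mm, five holes, collar 90 mm wide, top 56 mm up. Point: on the turning axis, 84 mm up, inside the bar; turns with it: z up, x along the bar (white line towards -x), y across the 16 mm to pinch. Nothing round the bar is higher than 56 mm.
- bezel_plate (a joint): Turn of that plate with knob and bezel, rad: 0 at the start (in a detent, a hole at the square steel pointer post on the base's edge), growing clockwise seen from above. Detents every 24 degrees (0.419 rad): three per hole. About 0.12 N m gets it over a click; let go, it springs to the nearest detent. End stops two clicks below 0 and six above.
- ring_plate_grip (a point): Knob of the other fixture, to be left alone: same base, plate, bar knob and detents, but it carries only a narrow plain olive ring, 74 mm across, without flange or holes. The two fixtures are bolted down, axes 0.3 to 0.6 m apart, either one on the left. Point and axes as on the first fixture.
- ring_plate (a joint): Turn of the other fixture's plate, rad: 0 at the start, growing clockwise seen from above; same detents.
Not all that is in view belongs to the job. What is shaped like the part that bears ring_plate_grip but blue is not meant. What is shaped like the part that bears bezel_plate_grip but blue is not meant.

How it is judged:
By the outcome, as a careful person would: the job done as asked, in the order asked, and still so for the second after the job is handed in, with the robot touching nothing.
It also fails if it takes over 32 s, if anything falls off the work surface, if the arm or the gripper's body presses on something with over 40 N, if the wrist force passes 120 N, or if a joint passes its speed limit or range.

## Working session

There is one attempt and no reset: what is moved stays moved. The work goes in short steps, Python scripts to look and compute and a tool call to move; the robot and the scene stay as the last step left them, time stands still between calls to the robot, and variables do not carry over. Pictures are saved under pics/ and viewed, and the job is handed in when it is done.

Besides the shell and the picture viewer there is one more tool, called after ">>>" as name([rows], argument=value, ...), one row to a line, values as JSON. apply_moves: Moves the arm, as the interface text tells. Its arguments: {"type":"object","properties":{"plan":{"type":"array","items":{"type":"array","items":{"type":"array","items":{"type":"number"}}}}},"required":["plan"]}

```bash
mkdir -p pics
cat > h.py <<'E'
import numpy as np,cv2
from station import sense,capture,finish_job,recognise
def save(p,n): cv2.imwrite('pics/'+n,cv2.cvtColor(p['pixels'],cv2.COLOR_RGB2BGR))
def world(p,c): return np.array(p['R']).T@(np.array(c)-np.array(p['t']))
def proj(p,X):
    c=np.array(p['R'])@np.array(X)+np.array(p['t']); q=np.array(p['mtx'])@c; return q[:2]/q[2]
def cloud(p):
    d=p['depth'];v,u=np.indices(d.shape);K=np.array(p['mtx'])
    c=np.stack([(u-K[0,2])/K[0,0]*d,(v-K[1,2])/K[1,1]*d,d],-1)
    return (c-np.array(p['t']))@np.array(p['R'])
E
python3 - <<'E'
from h import *
for n in('top','scene'):
    p=capture(n);save(p,n+'1.png')
    np.save(n+'1.npy',p,allow_pickle=True)
    for l in('bezel_plate_grip','ring_plate_grip'):
        for r in recognise(l,p)[:4]:
            w=world(p,r['at']);print(n,l,round(r['score'],2),w.round(3),proj(p,w).round(0))
print(sense()['ee_rot'],sense()['time_s'])
E
```

```text
top bezel_plate_grip 0.74 [ 0.338 -0.323  0.044] [447. 243.]
top ring_plate_grip 0.75 [0.545 0.2   0.039] [252. 170.]
top ring_plate_grip 0.6 [0.316 0.34  0.039] [199. 255.]
scene bezel_plate_grip 0.91 [ 0.349 -0.319  0.049] [265. 130.]
scene ring_plate_grip 0.96 [0.327 0.351 0.04 ] [473. 281.]
scene ring_plate_grip 0.78 [0.56  0.209 0.036] [356. 312.]
[[-9.67473441e-01 -2.52972449e-01 -2.82886498e-04]
 [-2.52972591e-01  9.67473173e-01  7.26133228e-04]
 [ 8.99933965e-05  7.74077143e-04 -9.99999696e-01]] 0.3
```

View pics/top1.png

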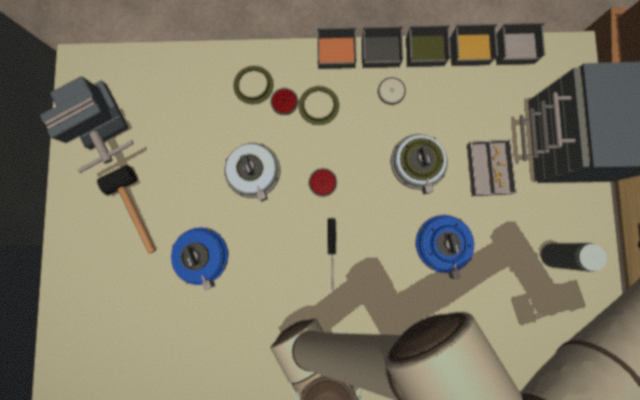

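View pics/scene1.png

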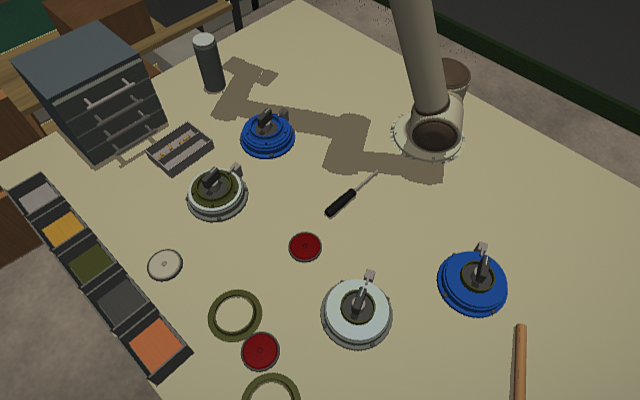

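Run:
```python
from h import *
p=np.load('top1.npy',allow_pickle=True).item()
im=cv2.cvtColor(p['pixels'],cv2.COLOR_RGB2BGR)
a=[cv2.resize(im[y-35:y+35,x-35:x+35],(390,390),interpolation=cv2.INTER_CUBIC) for x,y in((421,162),(250,170))]
cv2.imwrite('pics/z1.png',np.hstack(a))
W=cloud(p)
for nm,(x0,x1,y0,y1) in dict(target=(385,455,125,200),ring=(215,285,135,205)).items():
    w=W[y0:y1,x0:x1].reshape(-1,3)
    k=w[(w[:,2]>.085)&(w[:,2]<.115)]
    print(nm,len(k),k.mean(0).round(4)); 
    c=k[:,:2]-k[:,:2].mean(0);u,s,v=np.linalg.svd(c,full_matrices=False);print('axis',v[0],np.ptp(c@v.T,axis=0), np.degrees(np.arctan2(v[0,1],v[0,0])), (k[:,:2].mean(0)))
    for lo,hi in((.015,.035),(.035,.048),(.048,.062),(.062,.085)):
        f=w[(w[:,2]>lo)&(w[:,2]<hi)]
        if len(f):print(lo,len(f),f.min(0).round(3),f.max(0).round(3),((f.min(0)+f.max(0))/2).round(3))
```

```text
target 145 [ 0.5677 -0.2652  0.099 ]
axis [-0.98196198 -0.18907849] [0.05035862 0.01672406] -169.10098903571364 [ 0.56766681 -0.26519255]
0.015 313 [ 0.475 -0.339  0.015] [ 0.644 -0.191  0.035] [ 0.56  -0.265  0.025]
0.035 1505 [ 0.475 -0.333  0.035] [ 0.636 -0.198  0.048] [ 0.555 -0.266  0.041]
0.048 238 [ 0.482 -0.312  0.048] [ 0.616 -0.218  0.062] [ 0.549 -0.265  0.055]
0.062 59 [ 0.543 -0.274  0.064] [ 0.591 -0.253  0.085] [ 0.567 -0.263  0.074]
ring 128 [0.5511 0.2033 0.0995]
axis [-0.92919478 -0.3695904 ] [0.05083083 0.0162512 ] -158.30964164982183 [0.55107555 0.20334961]
0.015 306 [0.463 0.13  0.015] [0.627 0.278 0.035] [0.545 0.204 0.025]
0.035 1582 [0.463 0.138 0.035] [0.619 0.272 0.048] [0.541 0.205 0.041]
0.048 150 [0.466 0.164 0.048] [0.587 0.24  0.06 ] [0.527 0.202 0.054]
0.062 37 [0.527 0.19  0.062] [0.573 0.217 0.083] [0.55  0.203 0.073]
```

View pics/z1.png

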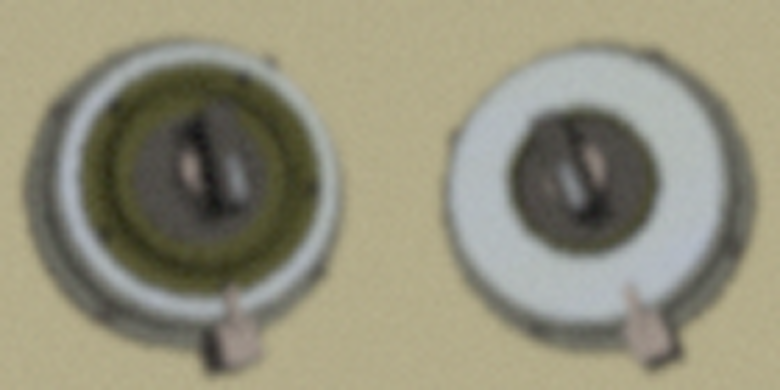

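Run:
```python
from h import *
p=np.load('top1.npy',allow_pickle=True).item()
W=cloud(p)
print('cyl',W[230:285,535:612].reshape(-1,3)[:,2].max(), W[257,590])
w=W[60:185,510:640].reshape(-1,3);w=w[w[:,2]>.05];print('cab',w.min(0),w.max(0))
```

```text
cyl 1.1116120467414514 [ 0.3005302  -0.61420366  0.16926188]
cab [ 0.33895479 -0.799564    0.05002704] [ 0.74242415 -0.00710633  1.11161205]
```

>>> apply_moves([
  [[100,0.4,0.5,0.2,0,0,0],[100,0.8,0.9,0.2,0,0,0],[100,0.8,0.9,0.2,0,0,0],[100,0.8,0.9,0,0,0,0],[100,0.8,0.9,0,0,0,0],[100,0.8,0.9,0,0,0,0],[100,0.8,0.9,0,0,0,0],[100,0.8,0.9,0,0,0,0],[100,0.8,0.9,0,0,0,0],[100,0.8,0.9,0,0,0,0],[100,0.8,0.9,0,0,0,0],[100,0.8,0.9,0,0,0,0]],
])

```text
time_s: 1.3
tcp_pos: [0.3943, -0.3291, 0.2477]
ee_rot: [[-0.97, -0.245, 0.003], [-0.245, 0.97, 0.0], [-0.003, -0.001, -1.0]]
wrist_force: [0.6, 0.1, 0.1]
gripper_width: 0.999
```

>>> apply_moves([
  [[100,0.8,0.3,0,0,0,-0.01],[100,0.8,0.3,0,0,0,-0.01],[100,0.8,0.3,0,0,0,-0.01],[100,0.8,0.3,0,0,0,-0.01],[100,0.8,0.3,0,0,0,-0.01],[100,0.8,0.3,0,0,0,-0.01],[100,0.8,0.3,0,0,0,0],[100,0.8,0.3,0,0,0,0],[100,0.4,0.1,0,0,0,0],[100,0,0,0,0,0,0],[100,0,0,0,0,0,0]],
])

```text
time_s: 2.22
tcp_pos: [0.5742, -0.2492, 0.2517]
ee_rot: [[-0.98, -0.197, 0.009], [-0.197, 0.98, 0.001], [-0.009, -0.001, -1.0]]
wrist_force: [-0.3, -0.4, 0.0]
gripper_width: 0.998
```

Run:
```python
from h import *
s=sense();print(s['tcp_pos'],s['joints'],np.degrees(np.arctan2(s['ee_rot'][1][0],s['ee_rot'][0][0])))
p=capture('top');save(p,'top2.png');p=capture('scene');save(p,'scene2.png')
```

```text
[ 0.57421888 -0.24918349  0.25173755] [ -8.72690379  21.16651415   2.23243618  -0.12708054 -70.57796745
 -69.89688562] -168.6652974307067
```

View pics/scene2.png

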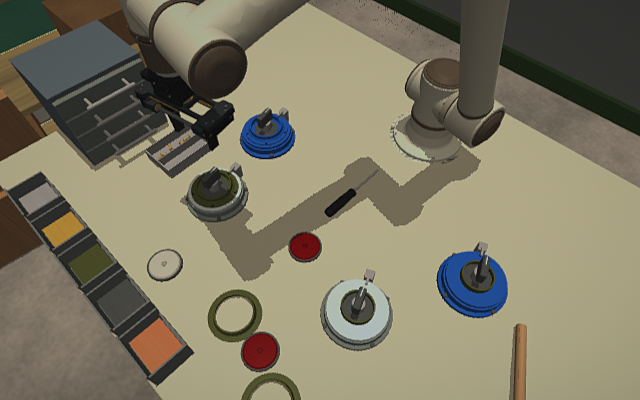

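>>> apply_moves([
  [[100,-0.2,-0.4,-0.2,0,0.005,-0.006],[100,-0.06,-0.24,-0.4,0,0.004,0],[100,0,0,-0.8,0,0,0],[100,0,0,-0.8,0,0,0],[100,0,0,-0.8,0,0,0],[100,0,0,-0.6,0,0,0],[100,0,0,-0.4,0,0,0],[100,0,0,0,0,0,0]],
])

```text
time_s: 2.98
tcp_pos: [0.5574, -0.2741, 0.1467]
ee_rot: [[-0.984, -0.179, -0.001], [-0.179, 0.984, 0.001], [0.001, 0.001, -1.0]]
wrist_force: [0.3, -0.2, -1.1]
gripper_width: 0.999
```

>>> apply_moves([
  [[100,0.3,0.25,0,0,0,0.01],[100,0,0,0,0,0,0],[100,0,0,0,0,0,0]],
])

```text
time_s: 3.23
tcp_pos: [0.5649, -0.2691, 0.1474]
ee_rot: [[-0.982, -0.187, -0.001], [-0.187, 0.982, -0.0], [0.001, 0.0, -1.0]]
wrist_force: [0.3, 0.2, 0.6]
gripper_width: 1.002
```

>>> apply_moves([
  [[100,0.12,0.16,-0.4,0,0,0],[100,0,0,-0.6,0,0,0],[100,0,0,-0.6,0,0,0],[100,0,0,-0.6,0,0,0],[100,0,0,-0.3,0,0,0],[100,0,0,0,0,0,0],[100,0,0,0,0,0,0]],
])

```text
time_s: 3.82
tcp_pos: [0.5732, -0.2635, 0.0863]
ee_rot: [[-0.982, -0.19, 0.012], [-0.19, 0.982, -0.003], [-0.011, -0.005, -1.0]]
wrist_force: [-0.5, -0.5, -0.2]
gripper_width: 1.003
```

>>> apply_moves([
  [[100,-0.2,-0.06,-0.2,0.002,0.012,0],[100,0,0,-0.25,0,0,0],[100,0,0,0,0,0,0],[100,0,0,0,0,0,0]],
])

```text
time_s: 4.15
tcp_pos: [0.5695, -0.2653, 0.0765]
ee_rot: [[-0.982, -0.191, 0.003], [-0.191, 0.982, -0.002], [-0.003, -0.003, -1.0]]
wrist_force: [0.4, -0.2, 0.2]
gripper_width: 1.003
```

Run:
```python
from h import *
p=capture('scene')
cv2.imwrite('pics/s3.png',cv2.resize(cv2.cvtColor(p['pixels'],cv2.COLOR_RGB2BGR)[90:250,120:320],(750,600),interpolation=cv2.INTER_CUBIC))
```

```text
(no output)
```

View pics/s3.png

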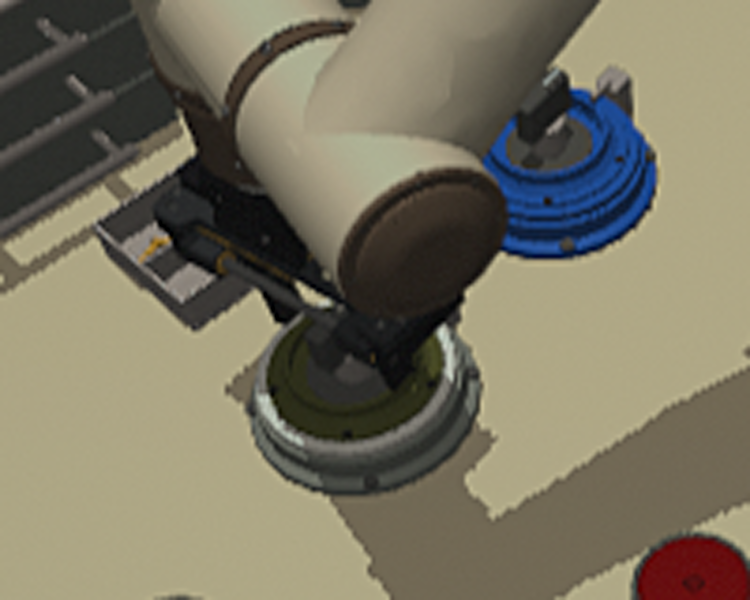

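>>> apply_moves([
  [[15,0,0,0,0,0,0],[0,0,0,0,0,0,0],[0,0,0,0,0,0,0],[0,0,0,0,0,0,0],[0,0,0,0,0,0,0],[0,0,0,0,0,0,0],[0,0,0,0,0,0,0],[0,0,0,0,0,0,0]],
])

```text
time_s: 4.87
tcp_pos: [0.5702, -0.2656, 0.078]
ee_rot: [[-0.982, -0.191, 0.006], [-0.191, 0.982, -0.003], [-0.005, -0.004, -1.0]]
wrist_force: [0.4, 0.3, -0.9]
gripper_width: 0.483
```

>>> apply_moves([
  [[0,0,0,0,0,0,0],[0,0,0,0,0,0,0],[0,0,0,0,0,0,0],[0,0,0,0,0,0,0],[0,0,0,0,0,0,0],[0,0,0,0,0,0,0],[0,0,0,0,0,0,0]],
])

```text
time_s: 5.45
tcp_pos: [0.5704, -0.2664, 0.0779]
ee_rot: [[-0.982, -0.191, 0.006], [-0.191, 0.982, -0.004], [-0.005, -0.005, -1.0]]
wrist_force: [0.4, -0.9, 0.2]
gripper_width: 0.185
```

>>> apply_moves([
  [[0,0,-0.01,0,0,0,-0.03],[0,0,-0.01,0,0,0,-0.06],[0,0,-0.01,0,0,0,-0.06],[0,0,-0.01,0,0,0,-0.06],[0,0,-0.01,0,0,0,-0.06]],
])

```text
time_s: 5.87
tcp_pos: [0.5705, -0.2673, 0.0779]
ee_rot: [[-0.996, 0.088, 0.005], [0.088, 0.996, -0.005], [-0.005, -0.005, -1.0]]
wrist_force: [-0.8, -1.1, 0.2]
gripper_width: 0.185
```

>>> apply_moves([
  [[0,-0.01,-0.01,0,0,0,-0.07],[0,-0.01,-0.01,0,0,0,-0.07],[0,-0.01,-0.01,0,0,0,-0.07],[0,-0.01,-0.01,0,0,0,-0.07],[0,-0.01,-0.01,0,0,0,-0.07],[0,-0.01,-0.01,0,0,0,-0.07],[0,-0.01,0,0,0,0,-0.07],[0,0,0,0,0,0,0]],
])

```text
time_s: 6.53
tcp_pos: [0.5699, -0.269, 0.0779]
ee_rot: [[-0.823, 0.568, 0.005], [0.568, 0.823, -0.008], [-0.008, -0.004, -1.0]]
wrist_force: [-0.4, 0.0, 0.2]
gripper_width: 0.182
```

Run:
```python
from h import *
s=sense();print(s['wrist_force'],s['moment'],s['joints'],np.degrees(np.arctan2(s['ee_rot'][1][0],s['ee_rot'][0][0])))
```

```text
[-0.4032609   0.01654276  0.23771275] [ 0.18039639 -0.04867242 -0.02348227] [ -10.38906488   30.28354708  -10.07470647    0.52525218  -49.29316276
 -114.55560239] 145.39761115610105
```

>>> apply_moves([
  [[0,-0.01,0,0,0,0,-0.06],[0,-0.01,0,0,0,0,-0.06],[0,-0.01,0,0,0,0,-0.07],[0,-0.01,0,0,0,0,-0.07],[0,-0.01,0,0,0,0,-0.07],[0,0,0,0,0,0,-0.06],[0,0,0,0,0,0,-0.03],[0,0,0,0,0,0,0]],
])

```text
time_s: 7.2
tcp_pos: [0.5688, -0.2701, 0.0779]
ee_rot: [[-0.516, 0.857, 0.002], [0.857, 0.516, -0.01], [-0.01, -0.004, -1.0]]
wrist_force: [0.2, -0.4, -0.6]
gripper_width: 0.185
```

Run:
```python
from h import *
s=sense();print(s['wrist_force'],s['moment'],s['joints'],np.degrees(np.arctan2(s['ee_rot'][1][0],s['ee_rot'][0][0])))
```

```text
[ 0.18617329 -0.40669632 -0.56610799] [ 0.06313904 -0.12780244 -0.10259995] [ -10.41971326   30.28090818  -10.16667587    0.74823533  -49.34976182
 -138.99844536] 121.06936092664297
```

>>> apply_moves([
  [[0,0,0,0,0,0,-0.03],[0,0,0,0,0,0,0],[30,0,0,0,0,0,0],[60,0,0,0,0,0,0],[100,0,0,0,0,0,0],[100,0,0,0,0,0,0],[100,0,0,0,0,0,0],[100,0,0,0,0,0,0],[100,0,0,0,0,0,0],[100,0,0,0,0,0,0]],
])

```text
time_s: 8.03
tcp_pos: [0.5687, -0.2695, 0.0778]
ee_rot: [[-0.5, 0.866, 0.001], [0.866, 0.5, -0.01], [-0.009, -0.004, -1.0]]
wrist_force: [0.5, -0.5, 0.5]
gripper_width: 0.702
```

Lift straight up, slowly at first.

>>> apply_moves([
  [[100,0,0,0.2,0,0,0],[100,0,0,0.4,0,0,0],[100,0,0,0.6,0,0,0],[100,0,0,0.8,0,0,0],[100,0,0,0.8,0,0,0],[100,0,0,0.8,0,0,0],[100,0,0,0.8,0,0,0],[100,0,0,0.8,0,0,0],[100,0,0,0.8,0,0,0],[100,0,0,0.6,0,0,0],[100,0,0,0,0,0,0]],
])

```text
time_s: 8.95
tcp_pos: [0.5667, -0.2698, 0.2591]
ee_rot: [[-0.501, 0.866, 0.004], [0.865, 0.501, -0.013], [-0.013, -0.003, -1.0]]
wrist_force: [-0.1, 0.4, 0.4]
gripper_width: 0.997
```

>>> apply_moves([
  [[100,-0.4,0,0.2,0,0,0],[100,-0.8,0,0,0,0,0],[100,-0.8,0,0,0,0,0],[100,-0.8,0,0,0,0,0],[100,-0.8,0,0,0,0,0],[100,-0.8,0,0,0,0,0],[100,-0.8,0,0,0,0,0],[100,-0.8,0,0,0,0,0],[100,-0.4,0,0,0,0,0],[100,0,0,0,0,0,0]],
])

```text
time_s: 9.78
tcp_pos: [0.3895, -0.2667, 0.2592]
ee_rot: [[-0.5, 0.866, -0.006], [0.866, 0.5, -0.007], [-0.003, -0.009, -1.0]]
wrist_force: [0.2, 0.5, 0.2]
gripper_width: 1.003
```

Run:
```python
from h import *
p=capture('top');save(p,'top4.png');q=capture('scene');save(q,'scene4.png')
W=cloud(p);Z=cloud(q)
for n,C,c in(('top',W,None),('scene',Z,None)):
  for nm,xy in(('target',(.5677,-.2652)),('ring',(.551,.2033))):
    w=C.reshape(-1,3);k=w[(np.hypot(w[:,0]-xy[0],w[:,1]-xy[1])<.045)&(w[:,2]>.088)&(w[:,2]<.115)]
    if len(k)<10: print(n,nm,len(k));continue
    cc=k[:,:2]-k[:,:2].mean(0);v=np.linalg.svd(cc,full_matrices=False)[2];print(n,nm,len(k),k.mean(0),np.ptp(cc@v.T,axis=0),np.degrees(np.arctan2(v[0,1],v[0,0]))%180)
im=cv2.cvtColor(p['pixels'],cv2.COLOR_RGB2BGR);im2=cv2.cvtColor(q['pixels'],cv2.COLOR_RGB2BGR)
cv2.imwrite('pics/z4.png',np.hstack([cv2.resize(a,(390,390),interpolation=cv2.INTER_CUBIC) for a in(im[127:197,386:456],im2[155:225,182:252])]))
```

```text
top target 47 [ 0.57626842 -0.27842508  0.10046366] [0.02654751 0.01612946] 101.85420420518793
top ring 125 [0.55109284 0.20359255 0.10009322] [0.04963177 0.01612278] 21.242483833636555
scene target 164 [ 0.56931497 -0.2632613   0.09901377] [0.05001824 0.01748045] 119.36844004748555
scene ring 202 [0.55441311 0.20606337 0.10050552] [0.050468   0.01605344] 22.421552875552614
```

View pics/z4.png

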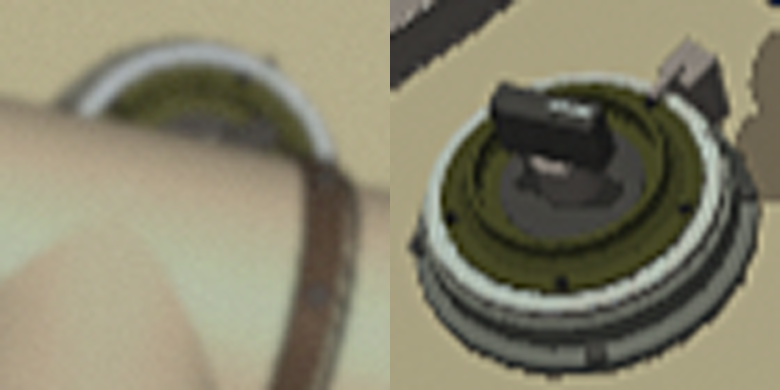

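View pics/top4.png

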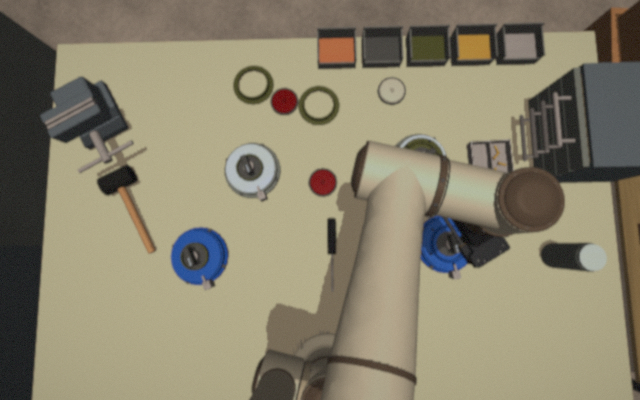

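```bash
python3 -c "
from h import *
print(finish_job())"
```

```text
the job is handed in; nothing more can be done
None
```

I turned the bar knob of the grey fixture with the wide-flanged, five-hole bezel three clicks clockwise, let go, lifted clear and handed the job in at about 10 s.

- **Turned fixture:** The depth image from the scene camera shows its bar at 119.4°, against about 190.9° at the start. That is about 71.5° of turn, against the 72° of three clicks. In the picture a hole sits at the pointer post.
- **Other fixture:** The ring fixture's bar reads 21.2° from the top camera and 22.4° from the scene camera, against 21.7° at the start. It has not moved within measuring error.
- **Contact:** The reported wrist forces stayed at about 1 N throughout. At hand-in the gripper was open and well clear of everything.
- **Check that failed:** The top camera could not confirm the turned knob, because the arm blocked most of it. Its partial reading of 102° came from only the visible corner, so I relied on the scene camera.
- **Network mix-up:** The recogniser reported only the blue look-alike for the bezel knob. I picked the grey fixture from the picture and located it with the depth image.

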